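Mount a lens barrel on the optical rail and hold it in its V

TASK

Hook the grey V-saddle carrier over the rail at a place well away (at least 6 cm) from the steel pointer mark, then slide it along the rail, without lifting it off, until its middle line stands at the pointer. Then take the black lens barrel from its white rest, lay it centrally along the carrier's V and press it down gently with the gripper so that it bears firmly on both V faces; finish while still holding it pressed there, and leave the beaker, timer and tape roll alone.

Things in the scene. Friction and masses are not known exactly. Their poses are not given: they have to be found in the camera images.
- carrier: Loose grey carrier 46x90x70 mm, 0.3-0.55 kg, same either way round. Origin: centre of underside. Block z 18-48, flat sides x +-23 to grip. Below: channel along y, 28 wide, 18 deep, fits the rail. On top, at y +-31, two yokes 14 thick: 90 deg V along y, apex z 53, tops z 70; free between y -24 and 24 above z 48. Dark line at y = 0 on each side. Starts on the bench; hooked, origin 27 mm above bench.
- v_face_a: The V face on the carrier's +x side (two steel slabs, one on each yoke, fixed to the carrier), sloping 45 degrees. Origin: middle of the line where the seated barrel touches, at x = +11.3, y = 0, z = 64.3 mm of the carrier.
- v_face_b: The other V face, on the carrier's -x side; origin at x = -11.3, y = 0, z = 64.3 mm of the carrier.
- rail: Fixed aluminium rail on a dark foot plate (50 x 360 x 8 mm). Origin: centre of the underside, on the bench. It runs along its y axis, 340 mm long, head 24 mm wide, top at z = 45 mm, top edges rounded by 6 mm. The carrier keeps 2 mm of play on each side.
- index_mark: Fixed small steel pointer at the foot of the rail's front (-x) side, 14 mm wide, at x = -14 to -44 mm, top at z = 24 mm. Origin: on the rail's axis at bench height; axes as the rail's. Its y position along the rail is the mark. The pointer passes clear under the hooked carrier.
- lens_barrel: Loose black cylindrical lens barrel, diameter 32 mm, length 90 mm, 0.09 to 0.16 kg, glass at both ends; origin at its middle on its axis, which is its y axis. Ribbed in the middle, where it can be gripped across its diameter. Both ends are alike. Fully seated in the V its centre is 75.6 mm above the carrier's origin.
- lens_rest: Fixed white rest on which the barrel starts: base 54 x 100 x 6 mm with two V yokes at y = +-31 mm, 14 mm thick, 33 mm high; the barrel's centre lies 38.6 mm above the bench and its middle stands free between the yokes (48 mm gap). Origin: centre of the underside; the barrel lies along y.
- beaker: Bystander: clear plastic beaker, 65 x 70 x 90 mm, upright; origin at the centre of its underside. Leave alone.
- timer: Bystander: white lab timer lying flat, 66 x 62 x 14 mm; origin at the centre of its underside. Leave alone.
- tape_roll: Bystander: roll of label tape lying flat, diameter 66 mm, 18 mm high; origin at the centre of its underside. Leave alone.
There are look-alikes about, which are no part of the job. Leave any green look-alike of the carrier alone. There is more than one size of the lens_barrel; the one meant has the size given above.

How it is judged:
By the outcome, as a careful person would: the job done as asked, in the order asked, and still so for the second after the job is handed in, while the arm keeps its last pose, push and grip.
It also fails if it takes over 69 s, if anything falls off the work surface, if the arm or the gripper's body presses on something with over 40 N, if the wrist force passes 120 N, or if a joint passes its speed limit or range.

ROBOT

A 6-joint arm with a two-finger parallel gripper is mounted at the origin on a cart in front of the work surface, level with it; the furniture and walls round the work are solid. World frame = base frame: x ahead of the robot, y to its left, z up, the work surface at z = 0. Lengths are in m, angles in rad, forces in N, time in s.
With the tool pointing down it reaches from about 0.35 to 0.85 m from the base axis. Payload 8.1 kg.
Tool frame: the origin (TCP) lies between the finger pads; the fingertips stand 14 mm ahead of it and the grasp point (between the pads) lies 5 mm behind it; z points along the fingers, y is the line along which they close (so a half turn about z gives the same grasp; the last joint's range is limited). The gripper opens to 93 mm and grips with 3 to 60 N. Pads are 15 mm wide; open, the fingers measure 128 mm over their backs; the gripper's body (75 mm by 188 mm) begins 65 mm behind the grasp point.
Start: joints at [1.051, 0.13, 1.488, -0, 1.523, -0.085], TCP at [0.253, 0.544, 0.233] pointing down, gripper open.
Joint ranges: [-2.96, 2.96], [-0.89, 2.26], [0.02, 2.5], [-1.34, 4.48], [0, 2.73], [-2.66, 2.66]. Speed limits (rad/s): [2.39, 2.39, 2.79, 3.14, 3.14, 3.14].

INTERFACE

Orientations are given as a rotation vector (axis times angle).
In Python, from plant import robot gives the robot as it stands.
- The arm moves only by the tool arm_command, never from a script. Its argument "targets" is a list of rows, each an object of numbers: "x", "y", "z": the shift along the world's x, y, z in units of 500 mm (1.0 is 500 mm); "rx", "ry", "rz": the turn, a rotation vector about the world's x, y, z in units of 2 rad (1.0 is 2 rad); "claw": the closure in counts, from 0 (fully open) to 255 (shut). In form: [{"x": .., "y": .., "z": .., "rx": .., "ry": .., "rz": .., "claw": ..}, ...]. A call has 1 to 10 rows; each row is the pose to reach, as a shift and turn from the pose commanded when the call began; what a row does not reach only later rows make up. A row lasts 1/12 s, in which the tool goes at most 41.7 mm and 7.16 degrees, less where a joint would pass 70% of its speed; a pose out of reach is approached as far as the arm can. A call with a number of a shift or a turn outside -1 to 1 is refused whole. A call with a gripper value outside its range is refused whole. The fingers move at their own pace and stop on an object; "squeeze" is the grip in N (left out, the last holds). Time passes only in rows, so rows that repeat a pose let the fingers close. It gives the time, the measured TCP pose, the force, the opening and the grip force at its end, in the units of the state.
- robot.read_state(): the state, without advancing time (a new reading comes with each control period).
- robot.read_camera(name): name is "scene" or "top" or "wrist"; returns (picture, depth): 420x560x3 uint8, red, green, blue; 420x560 float32, m along the optical axis (not along the pixel's ray), 0 where there is no reading.
- robot.get_calibration(name): a dict with "intrinsics" (3x3 intrinsics, pixels), "origin" and "orientation" of the camera in the world. Camera axes: x right, y up, looking along -z (the intrinsics and any distortion apply to the point x, -y, -z); pixel columns grow to the right and rows downward; lengths in m; the calibration is good to about 2 mm. A picture is of the moment at which its call begins: read the wrist's pose just before it. get_calibration takes no time and is no camera call; for the wrist camera it gives the pose at the moment of the call.
- robot.close_job(): hands the job in; it is judged then, once.
The state is a dict: "t": time; "q": joint angles; "dq": joint speeds; "joint_torque": joint torques, N m; "tool_pos": TCP position; "orientation": TCP orientation; "force": force on the tool from outside, world axes, zero at the start; "wrist_torque": the same for the moment, N m; "opening": finger opening in m; "gripper_force": force on a finger pad.
Only numpy, scipy, OpenCV 4.12 (cv2) and the standard library are available. Lean on these libraries where they do the work, as an engineer would, in place of code of your own. Each camera call takes 0.05 s, during which the arm holds its last target. There are 200 camera calls.

## Working session

There is one attempt and no reset: what is moved stays moved. The work goes in short steps, Python scripts to look and compute and a tool call to move; the robot and the scene stay as the last step left them, time stands still between calls to the robot, and variables do not carry over. Pictures are saved under pics/ and viewed, at most 10 in all, crops included, and the job is handed in when it is done.

Besides the shell and the picture viewer there is one more tool, called after "Call:" in YAML: its name, and indented under it one key for each argument. arm_command: Moves the arm, as the interface text tells. Shifts and turns lie within -1 to 1; 1 stands for 500 mm of shift or 2 rad of turn. Its arguments: {"type":"object","properties":{"targets":{"type":"array","items":{"type":"object","properties":{"x":{"type":"number","minimum":-1,"maximum":1},"y":{"type":"number","minimum":-1,"maximum":1},"z":{"type":"number","minimum":-1,"maximum":1},"rx":{"type":"number","minimum":-1,"maximum":1},"ry":{"type":"number","minimum":-1,"maximum":1},"rz":{"type":"number","minimum":-1,"maximum":1},"claw":{"type":"number"}}}},"squeeze":{"type":"number"}},"required":["targets"]}

```bash
mkdir -p pics; cat > h.py <<'E'
import numpy as np, cv2
from plant import robot
def snap(n,f=None):
    c=robot.get_calibration(n); im,d=robot.read_camera(n)
    if f: cv2.imwrite('pics/'+f,im[:,:,::-1])
    return im,d,c
def world(c,d):
    K=np.array(c['intrinsics']);h,w=d.shape
    u,v=np.meshgrid(np.arange(w),np.arange(h))
    P=np.stack([(u-K[0,2])/K[0,0]*d,-(v-K[1,2])/K[1,1]*d,-d],-1)
    R=np.array(c['orientation'])
    if R.size==3: R=cv2.Rodrigues(R.astype(float))[0]
    W=P@R.T+np.array(c['origin']); W[d<=0]=np.nan
    return W
E
python3 - <<'E'
from h import *
for n in('top','scene'):
    im,d,c=snap(n,n+'0.png'); W=world(c,d); np.savez(n+'0.npz',im=im,W=W); print(n,c,np.nanmin(W[...,2]),(d>0).mean())
print(robot.read_state())
E
```

```text
top {'intrinsics': array([[474.6859211 ,   0.        , 281.29882723],
       [  0.        , 474.6859211 , 217.55595405],
       [  0.        ,   0.        ,   1.        ]]), 'origin': array([ 0.42932514, -0.01796012,  1.22189809]), 'orientation': array([ 0.11158446, -0.11638713, -1.59542271])} -0.8200744567082432 0.9960586734693877
scene {'intrinsics': array([[427.9651809 ,   0.        , 275.08877475],
       [  0.        , 427.9651809 , 210.56146092],
       [  0.        ,   0.        ,   1.        ]]), 'origin': array([ 0.0776257 , -0.75135247,  0.95458755]), 'orientation': array([ 0.78524989, -0.23950411, -0.5555728 ])} -0.8147192633617266 0.9959736394557823
{'t': 0.1, 'q': array([ 1.05057882e+00,  1.31066597e-01,  1.48916809e+00, -3.14541944e-05,
        1.52299883e+00, -8.54060722e-02]), 'dq': array([-0.00241724, -0.00246216, -0.0017907 , -0.00012559, -0.00045208,
       -0.00192638]), 'joint_torque': array([ 1.15205909e-03, -5.61338103e+01, -4.93099165e+01,  7.70358159e-02,
        2.90253607e-02, -6.08986534e-05]), 'tool_pos': array([0.25249308, 0.54374681, 0.23170496]), 'orientation': array([-6.77530913e-01, -3.06719160e+00,  2.47454962e-03]), 'force': array([0.4224841 , 0.43435928, 0.76015245]), 'wrist_torque': array([ 0.00083841, -0.0440597 ,  0.00569154]), 'gripper_force': 0.0, 'opening': 0.09294874169387919}
```

View pics/top0.png

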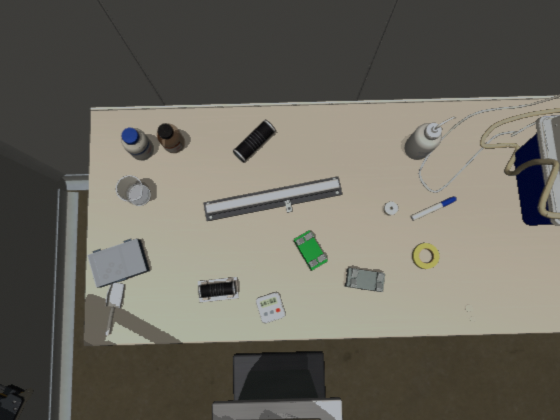

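View pics/scene0.png

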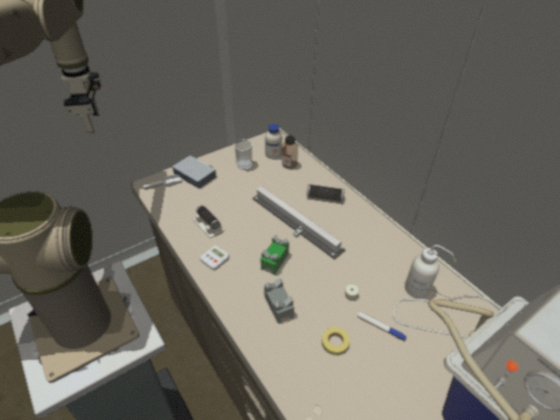

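The top view shows the rail from (205,212) to (341,188), with the pointer at (289,206) and the grey carrier at (365,279). The green look-alike is at (311,250). There are two black barrels: (217,290), on the white rest, and a bigger one at (254,141). I'll measure these and confirm with a crop.

```bash
python3 - <<'E'
from h import *
Z=np.load('top0.npz');im=Z['im'];W=Z['W']
hsv=cv2.cvtColor(im,cv2.COLOR_RGB2HSV)
def rect(name,box,m):
    x0,y0,x1,y1=box;mm=np.zeros(m.shape,bool);mm[y0:y1,x0:x1]=m[y0:y1,x0:x1]
    p=W[mm][:,:].astype(np.float32);p=p[np.isfinite(p).all(1)]
    (c,s,a)=cv2.minAreaRect(p[:,:2]);b=cv2.boxPoints((c,s,a))
    e=max((b[1]-b[0],b[2]-b[1]),key=np.linalg.norm)
    print(name,len(p),'c',np.round(c,4),'size',np.round(s,3),'yaw(long)',np.round(np.degrees(np.arctan2(e[1],e[0])),1),'med',np.round(np.median(p,0),4),'zmax',np.round(np.percentile(p[:,2],[50,95]),4))
z=W[...,2]
print('bench z',np.nanmedian(z[230:240,350:400]))
rect('railtop',(195,170,350,225),(z>0.038)&(z<0.055))
rect('railfoot',(195,170,350,225),(z>0.004)&(z<0.055))
rect('carrier>15',(335,255,395,300),z>0.015)
rect('carrier>55',(335,255,395,300),z>0.058)
dark=hsv[...,2]<75
rect('barrelrest',(190,270,245,310),dark&(z>0.03))
rect('rest',(190,270,245,310),(z>0.004))
rect('big',(230,115,280,165),(z>0.015))
rect('green',(285,225,335,275),z>0.015)
rect('pointer',(280,200,298,218),(z>0.012)&(z<0.032)&(hsv[...,2]>110))
r=lambda b,k:cv2.resize(im[b[1]:b[3],b[0]:b[2]],(380,280),interpolation=cv2.INTER_CUBIC)
g=lambda cx,cy:r((cx-38,cy-28,cx+38,cy+28),5)
cv2.imwrite('pics/crop1.png',np.vstack([np.hstack([g(365,279),g(217,290)]),np.hstack([g(254,141),g(289,206)])])[:,:,::-1])
E
```

```text
bench z 4.773515818989882e-05Traceback (most recent call last):
  File "<stdin>", line 12, in <module>
  File "<stdin>", line 7, in rect
cv2.error: OpenCV(4.12.0) /io/opencv/modules/imgproc/src/convhull.cpp:143: error: (-215:Assertion failed) total >= 0 && (depth == CV_32F || depth == CV_32S) in function 'convexHull'
```

```bash
cat > m.py <<'E'
from h import *
def rect(name,W,box,m):
    x0,y0,x1,y1=box;mm=np.zeros(m.shape,bool);mm[y0:y1,x0:x1]=m[y0:y1,x0:x1]
    p=W[mm].astype(np.float32);p=p[np.isfinite(p).all(1)]
    if len(p)<3: print(name,'none');return
    (c,s,a)=cv2.minAreaRect(np.ascontiguousarray(p[:,:2]));b=cv2.boxPoints((c,s,a))
    e=max((b[1]-b[0],b[2]-b[1]),key=np.linalg.norm)
    print(name,len(p),'c',np.round(c,4),'size',np.round(s,3),'yaw',np.round(np.degrees(np.arctan2(e[1],e[0])),1),'med',np.round(np.median(p,0),4),'z95',np.round(np.percentile(p[:,2],95),4))
E
python3 - <<'E'
from m import *
Z=np.load('top0.npz');im=Z['im'];W=Z['W']
hsv=cv2.cvtColor(im,cv2.COLOR_RGB2HSV);z=W[...,2];dark=hsv[...,2]<75
rect('railtop',W,(195,170,350,225),(z>0.038)&(z<0.055))
rect('railfoot',W,(195,170,350,225),(z>0.004)&(z<0.055))
rect('carrier>15',W,(335,255,395,300),z>0.015)
rect('carrier>55',W,(335,255,395,300),z>0.058)
rect('barrelrest',W,(190,270,245,310),dark&(z>0.03))
rect('rest',W,(190,270,245,310),(z>0.004))
rect('big',W,(230,115,280,165),(z>0.015))
rect('green',W,(285,225,335,275),z>0.015)
rect('pointer',W,(280,200,298,218),(z>0.012)&(z<0.032)&(hsv[...,2]>110))
g=lambda cx,cy:cv2.resize(im[cy-28:cy+28,cx-38:cx+38],(380,280),interpolation=cv2.INTER_CUBIC)
cv2.imwrite('pics/crop1.png',np.vstack([np.hstack([g(365,279),g(217,290)]),np.hstack([g(254,141),g(289,206)])])[:,:,::-1])
E
```

```text
railtop 1253 c [ 0.658  -0.0032] size [0.025 0.339] yaw -80.3 med [ 0.6572 -0.0021  0.0442] z95 0.0482
railfoot 2900 c [ 0.6619 -0.0019] size [0.402 0.144] yaw 88.4 med [ 0.6537 -0.0046  0.0197] z95 0.0471
carrier>15 737 c [ 0.4412 -0.2265] size [0.091 0.047] yaw 80.0 med [ 0.4411 -0.2246  0.0491] z95 0.0688
carrier>55 182 c [ 0.4412 -0.2262] size [0.075 0.046] yaw 79.7 med [ 0.4412 -0.2266  0.0648] z95 0.0711
barrelrest 437 c [0.4284 0.1366] size [0.032 0.086] yaw -85.9 med [0.4283 0.1377 0.0515] z95 0.0568
rest 863 c [0.4271 0.1455] size [0.135 0.098] yaw 88.4 med [0.4271 0.1386 0.0448] z95 0.0559
big 754 c [0.8092 0.041 ] size [0.042 0.121] yaw -47.2 med [0.8055 0.0406 0.0386] z95 0.0444
green 708 c [ 0.5181 -0.0938] size [0.09  0.046] yaw 29.0 med [ 0.5172 -0.0928  0.0488] z95 0.068
pointer 44 c [ 0.6352 -0.0426] size [0.03  0.013] yaw 8.8 med [ 0.637  -0.0419  0.0155] z95 0.0254
```

View pics/crop1.png

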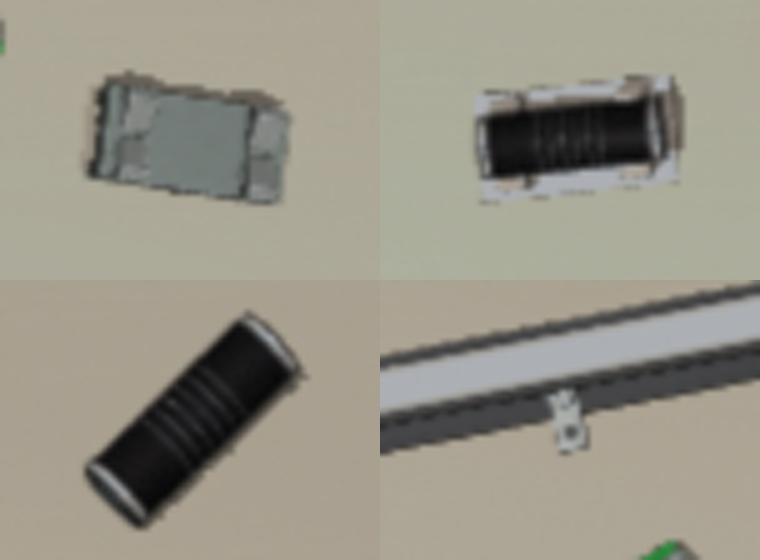

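The crop confirms the choice. The part at (217,290) measures about 32x88 mm and sits on the white rest, so it is the barrel meant. The one at (254,141) is 42x121 mm, so it is the decoy. The carrier at (365,279) is grey, not green.

I'm moving above the carrier now.

Call:
arm_command:
  targets:
    - {"x": 0.295,"y": -0.788,"z": 0,"rz": -0.5,"claw": 0}
    - {"x": 0.295,"y": -0.788,"z": 0,"rz": -0.5}
    - {"x": 0.295,"y": -0.788,"z": 0,"rz": -0.5}
    - {"x": 0.295,"y": -0.788,"z": 0,"rz": -0.5}
    - {"x": 0.295,"y": -0.788,"z": 0,"rz": -0.5}
    - {"x": 0.295,"y": -0.788,"z": 0,"rz": -0.5}
    - {"x": 0.295,"y": -0.788,"z": 0,"rz": -0.5}
    - {"x": 0.295,"y": -0.788,"z": 0,"rz": -0.5}
    - {"x": 0.295,"y": -0.788,"z": 0,"rz": -0.5}
    - {"x": 0.295,"y": -0.788,"z": 0,"rz": -0.5}

```text
schema error: expected keys x, y, z, rx, ry, rz, claw
```

Call:
arm_command:
  targets:
    - {"x": 0.082,"y": -0.752,"z": -0.1,"rz": -0.1545}
    - {"x": 0.082,"y": -0.752,"z": -0.1,"rz": -0.1545}
    - {"x": 0.082,"y": -0.752,"z": -0.1,"rz": -0.1545}
    - {"x": 0.082,"y": -0.752,"z": -0.1,"rz": -0.1545}
    - {"x": 0.082,"y": -0.752,"z": -0.1,"rz": -0.1545}
    - {"x": 0.082,"y": -0.752,"z": -0.1,"rz": -0.1545}
    - {"x": 0.082,"y": -0.752,"z": -0.1,"rz": -0.1545}
    - {"x": 0.082,"y": -0.752,"z": -0.1,"rz": -0.1545}
    - {"x": 0.082,"y": -0.752,"z": -0.1,"rz": -0.1545}
    - {"x": 0.082,"y": -0.752,"z": -0.1,"rz": -0.1545}

```text
schema error: expected keys x, y, z, rx, ry, rz, claw
```

```bash
cat >> h.py <<'E'
def st():
    s=robot.read_state();R=cv2.Rodrigues(np.array(s['orientation'],float))[0]
    y=R[:,1];print('t',round(s['t'],2),'pos',np.round(s['tool_pos'],4),'ydir',np.round(np.degrees(np.arctan2(y[1],y[0])),2),'zaxis',np.round(R[:,2],3),'F',np.round(s['force'],1),'op',round(s['opening'],4),'gf',round(s['gripper_force'],1),'q6',np.round(s['q'],2))
E
python3 - <<'E'
from m import *
st(); im,d,c=snap('wrist','w1.png'); W=world(c,d);z=W[...,2]
rect('carrier>15',W,(0,0,560,420),(z>0.02)&(z<0.08)&(W[...,1]<-0.165)&(W[...,1]>-.29)&(W[...,0]>.38)&(W[...,0]<.5))
rect('yokes',W,(0,0,560,420),(z>0.058)&(z<0.08)&(W[...,1]<-0.165)&(W[...,1]>-.29)&(W[...,0]>.38)&(W[...,0]<.5))
E
```

```text
t 0.1 pos [0.2525 0.5437 0.2317] ydir 65.09 zaxis [-0.001 -0.001 -1.   ] F [0.4 0.4 0.8] op 0.0929 gf 0.0 q6 [ 1.05  0.13  1.49 -0.    1.52 -0.09]
carrier>15 none
yokes none
```

View pics/w1.png

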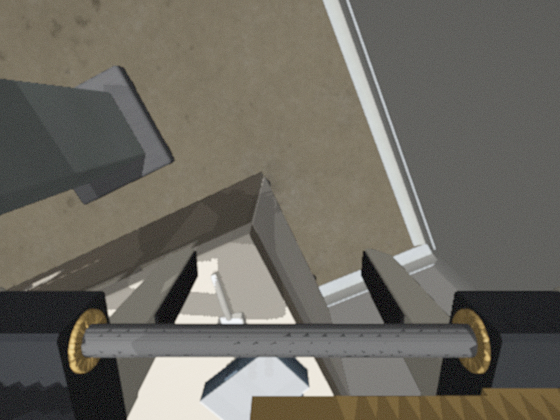

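The wrist view shows only the fingers and the bench corner, because the arm didn't move: every row needs all seven keys. I'll resend.

Call:
arm_command:
  targets:
    - {"x": 0.295,"y": -0.788,"z": 0,"rx": 0,"ry": 0,"rz": -0.5,"claw": 0}
    - {"x": 0.295,"y": -0.788,"z": 0,"rx": 0,"ry": 0,"rz": -0.5,"claw": 0}
    - {"x": 0.295,"y": -0.788,"z": 0,"rx": 0,"ry": 0,"rz": -0.5,"claw": 0}
    - {"x": 0.295,"y": -0.788,"z": 0,"rx": 0,"ry": 0,"rz": -0.5,"claw": 0}
    - {"x": 0.295,"y": -0.788,"z": 0,"rx": 0,"ry": 0,"rz": -0.5,"claw": 0}
    - {"x": 0.295,"y": -0.788,"z": 0,"rx": 0,"ry": 0,"rz": -0.5,"claw": 0}
    - {"x": 0.295,"y": -0.788,"z": 0,"rx": 0,"ry": 0,"rz": -0.5,"claw": 0}
    - {"x": 0.295,"y": -0.788,"z": 0,"rx": 0,"ry": 0,"rz": -0.5,"claw": 0}
    - {"x": 0.295,"y": -0.788,"z": 0,"rx": 0,"ry": 0,"rz": -0.5,"claw": 0}
    - {"x": 0.295,"y": -0.788,"z": 0,"rx": 0,"ry": 0,"rz": -0.5,"claw": 0}

```text
t: 0.98
tool_pos: [0.3988, 0.1521, 0.2326]
orientation: [2.066, 2.367, 0.001]
force: [1.5, -0.0, 0.1]
opening: 0.093
gripper_force: 0.0
```

Call:
arm_command:
  targets:
    - {"x": 0.082,"y": -0.752,"z": -0.1,"rx": 0,"ry": 0,"rz": -0.1545,"claw": 0}
    - {"x": 0.082,"y": -0.752,"z": -0.1,"rx": 0,"ry": 0,"rz": -0.1545,"claw": 0}
    - {"x": 0.082,"y": -0.752,"z": -0.1,"rx": 0,"ry": 0,"rz": -0.1545,"claw": 0}
    - {"x": 0.082,"y": -0.752,"z": -0.1,"rx": 0,"ry": 0,"rz": -0.1545,"claw": 0}
    - {"x": 0.082,"y": -0.752,"z": -0.1,"rx": 0,"ry": 0,"rz": -0.1545,"claw": 0}
    - {"x": 0.082,"y": -0.752,"z": -0.1,"rx": 0,"ry": 0,"rz": -0.1545,"claw": 0}
    - {"x": 0.082,"y": -0.752,"z": -0.1,"rx": 0,"ry": 0,"rz": -0.1545,"claw": 0}
    - {"x": 0.082,"y": -0.752,"z": -0.1,"rx": 0,"ry": 0,"rz": -0.1545,"claw": 0}
    - {"x": 0.082,"y": -0.752,"z": -0.1,"rx": 0,"ry": 0,"rz": -0.1545,"claw": 0}
    - {"x": 0.082,"y": -0.752,"z": -0.1,"rx": 0,"ry": 0,"rz": -0.1545,"claw": 0}

```text
t: 1.82
tool_pos: [0.4389, -0.2273, 0.1813]
orientation: [2.409, 2.016, -0.003]
force: [0.0, -0.2, -0.1]
opening: 0.0927
gripper_force: 0.0
```

```bash
python3 - <<'E'
from m import *
st(); im,d,c=snap('wrist','w2.png'); W=world(c,d);z=W[...,2]
B=(W[...,1]<-0.165)&(W[...,1]>-.29)&(W[...,0]>.38)&(W[...,0]<.5)
rect('carrier>20',W,(0,0,560,420),(z>0.02)&(z<0.08)&B)
rect('yokes',W,(0,0,560,420),(z>0.058)&(z<0.08)&B)
E
```

```text
t 1.82 pos [ 0.4389 -0.2273  0.1813] ydir -10.14 zaxis [-0.001 -0.001 -1.   ] F [ 0.  -0.2 -0.1] op 0.0927 gf 0.0 q6 [-0.58 -0.13  1.84 -0.    1.43 -0.4 ]
carrier>20 4983 c [ 0.4405 -0.2257] size [0.09  0.047] yaw 79.6 med [ 0.4414 -0.2211  0.0492] z95 0.0689
yokes 1447 c [ 0.4407 -0.2256] size [0.076 0.046] yaw 79.6 med [ 0.4409 -0.203   0.0656] z95 0.0701
```

View pics/w2.png

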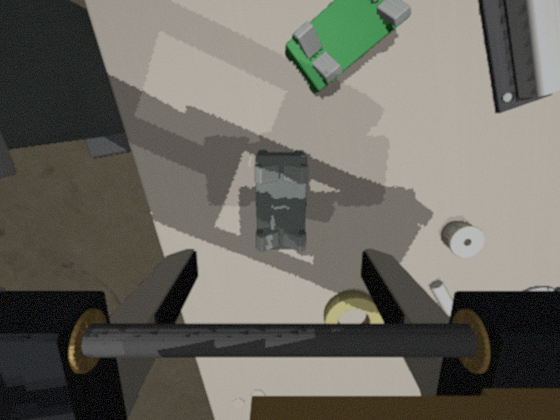

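The wrist view shows the grey carrier at (281,200), aligned with the fingers, and the green one at (348,40). Next I descend and grip.

Call:
arm_command:
  targets:
    - {"x": 0,"y": 0,"z": -0.15,"rx": 0,"ry": 0,"rz": 0,"claw": 0}
    - {"x": 0,"y": 0,"z": -0.2,"rx": 0,"ry": 0,"rz": 0,"claw": 0}
    - {"x": 0,"y": 0,"z": -0.25,"rx": 0,"ry": 0,"rz": 0,"claw": 0}
    - {"x": 0,"y": 0,"z": -0.28,"rx": 0,"ry": 0,"rz": 0,"claw": 0}
    - {"x": 0,"y": 0,"z": -0.305,"rx": 0,"ry": 0,"rz": 0,"claw": 0}
    - {"x": 0,"y": 0,"z": -0.305,"rx": 0,"ry": 0,"rz": 0,"claw": 0}
    - {"x": 0,"y": 0,"z": -0.305,"rx": 0,"ry": 0,"rz": 0,"claw": 0}

```text
t: 2.45
tool_pos: [0.4394, -0.2208, 0.0298]
orientation: [-2.403, -2.021, 0.001]
force: [-0.7, 0.0, 1.1]
opening: 0.0929
gripper_force: 0.0
```

Call:
arm_command:
  targets:
    - {"x": 0,"y": 0,"z": 0,"rx": 0,"ry": 0,"rz": 0,"claw": 160}
    - {"x": 0,"y": 0,"z": 0,"rx": 0,"ry": 0,"rz": 0,"claw": 160}
    - {"x": 0,"y": 0,"z": 0,"rx": 0,"ry": 0,"rz": 0,"claw": 160}
    - {"x": 0,"y": 0,"z": 0,"rx": 0,"ry": 0,"rz": 0,"claw": 160}
    - {"x": 0,"y": 0,"z": 0,"rx": 0,"ry": 0,"rz": 0,"claw": 160}
    - {"x": 0,"y": 0,"z": 0,"rx": 0,"ry": 0,"rz": 0,"claw": 160}
    - {"x": 0,"y": 0,"z": 0,"rx": 0,"ry": 0,"rz": 0,"claw": 160}
    - {"x": 0,"y": 0,"z": 0,"rx": 0,"ry": 0,"rz": 0,"claw": 160}
  squeeze: 30

```text
t: 3.12
tool_pos: [0.44, -0.2221, 0.0302]
orientation: [2.405, 2.021, 0.0]
force: [0.1, -0.4, 0.6]
opening: 0.0455
gripper_force: 30.0
```

```bash
python3 -c "
from h import *
st()"
```

```text
t 3.12 pos [ 0.44   -0.2221  0.0302] ydir -9.92 zaxis [ 0. -0. -1.] F [ 0.1 -0.4  0.6] op 0.0455 gf 30.0 q6 [-0.57  0.05  1.97  0.    1.13 -0.4 ]
```

Call:
arm_command:
  targets:
    - {"x": 0,"y": 0,"z": 0.06,"rx": 0,"ry": 0,"rz": 0,"claw": 160}
    - {"x": 0,"y": 0,"z": 0.14,"rx": 0,"ry": 0,"rz": 0,"claw": 160}
    - {"x": 0,"y": 0,"z": 0.22,"rx": 0,"ry": 0,"rz": 0,"claw": 160}
    - {"x": 0.05,"y": 0.06,"z": 0.24,"rx": 0,"ry": 0,"rz": 0.03,"claw": 160}
    - {"x": 0.1,"y": 0.12,"z": 0.24,"rx": 0,"ry": 0,"rz": 0.06,"claw": 160}
    - {"x": 0.15,"y": 0.18,"z": 0.24,"rx": 0,"ry": 0,"rz": 0.09,"claw": 160}
    - {"x": 0.2,"y": 0.24,"z": 0.24,"rx": 0,"ry": 0,"rz": 0.12,"claw": 160}
    - {"x": 0.25,"y": 0.31,"z": 0.24,"rx": 0,"ry": 0,"rz": 0.15,"claw": 160}
    - {"x": 0.3,"y": 0.37,"z": 0.24,"rx": 0,"ry": 0,"rz": 0.171,"claw": 160}
    - {"x": 0.35,"y": 0.44,"z": 0.24,"rx": 0,"ry": 0,"rz": 0.171,"claw": 160}

```text
t: 3.95
tool_pos: [0.6143, -0.0016, 0.1489]
orientation: [-2.022, -2.403, 0.002]
force: [0.0, -1.2, -4.3]
opening: 0.046
gripper_force: 30.0
```

Call:
arm_command:
  targets:
    - {"x": 0.05,"y": 0.06,"z": 0,"rx": 0,"ry": 0,"rz": 0,"claw": 160}
    - {"x": 0.07,"y": 0.093,"z": 0,"rx": 0,"ry": 0,"rz": 0,"claw": 160}
    - {"x": 0.07,"y": 0.093,"z": 0,"rx": 0,"ry": 0,"rz": 0,"claw": 160}
    - {"x": 0.07,"y": 0.093,"z": 0,"rx": 0,"ry": 0,"rz": 0,"claw": 160}
    - {"x": 0.07,"y": 0.093,"z": 0,"rx": 0,"ry": 0,"rz": 0,"claw": 160}

```text
t: 4.37
tool_pos: [0.648, 0.043, 0.1489]
orientation: [-2.025, -2.4, 0.003]
force: [0.3, 0.4, -4.5]
opening: 0.0458
gripper_force: 30.0
```

```bash
python3 - <<'E'
from m import *
st(); im,d,c=snap('wrist','w3.png'); W=world(c,d);z=W[...,2]; np.savez('w3.npz',im=im,W=W)
rect('railtop',W,(0,0,560,420),(z>0.040)&(z<0.05)&(abs(W[...,0]-.66)<.08)&(abs(W[...,1])<.2))
rect('carr',W,(0,0,560,420),(z>0.13)&(z<0.2)&(abs(W[...,0]-.65)<.06)&(abs(W[...,1]-.04)<.08))
m=(z>0.012)&(z<0.032)&(abs(W[...,0]-.635)<.02)&(abs(W[...,1]+.042)<.03)
rect('pointer',W,(0,0,560,420),m)
E
```

```text
t 4.37 pos [0.648  0.043  0.1489] ydir 9.69 zaxis [-0.002 -0.    -1.   ] F [ 0.3  0.4 -4.5] op 0.0458 gf 30.0 q6 [-0.01  0.31  1.43 -0.    1.4  -0.18]
railtop 4715 c [0.6556 0.0096] size [0.024 0.316] yaw -80.3 med [0.6384 0.113  0.0453] z95 0.0467
carr 20533 c [0.651  0.0444] size [0.074 0.092] yaw -62.6 med [0.6465 0.0551 0.1701] z95 0.1896
pointer none
```

View pics/w3.png

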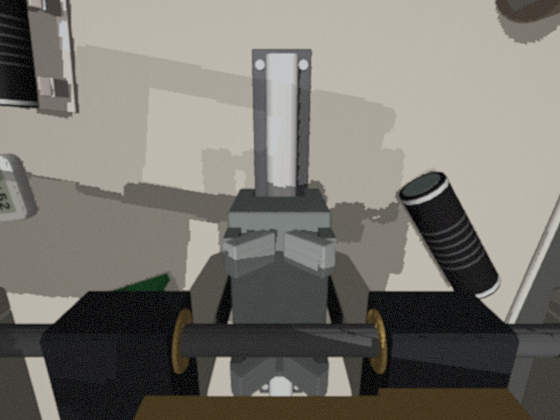

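The wrist view shows the carrier held over the rail: the rail head is at about (281,120) and the yoke tops are at (250,245) and (310,250). One check of the lateral offset before lowering.

```bash
python3 - <<'E'
from m import *
Z=np.load('w3.npz');W=Z['W'];p=W.reshape(-1,3);p=p[np.isfinite(p).all(1)]
a=np.radians(9.7);X=np.array([np.cos(a),np.sin(a)]);U=np.array([-X[1],X[0]])
q=p[:,:2]-[.658,-.0032];l=q@X;s=q@U
for n,z0,z1,s0,s1 in(('rail',.0435,.047,.08,.18),('yoke',.183,.195,.06,.1),('block end',.14,.2,.08,.1),('block top',.16,.171,.03,.07)):
    m=(p[:,2]>z0)&(p[:,2]<z1)&(s>s0)&(s<s1)&(abs(l)<.03)
    print(n,m.sum(),np.round(np.percentile(l[m],[0,1,50,99,100])*1e3,1) if m.any() else '', np.round(np.percentile(s[m],[1,99])*1e3,1) if m.any() else '',np.round(np.median(p[m,2]),4))
E
```

```text
rail 3281 [-11.4 -10.7  -0.1  10.2  11.1] [ 81.3 170.4] 0.0455
yoke 1961 [-23.9 -23.5 -11.8  20.   20.5] [68.  81.9] 0.1862
block end 4684 [-24.9 -24.1  -2.   20.5  21.3] [80.1 88.9] 0.1672
block top 5543 [-30.  -27.5  -1.5  27.6  30. ] [31.9 66.4] 0.1672
```

Call:
arm_command:
  targets:
    - {"x": 0.004,"y": 0.001,"z": -0.05,"rx": 0,"ry": 0,"rz": 0,"claw": 160}
    - {"x": 0.004,"y": 0.001,"z": -0.1,"rx": 0,"ry": 0,"rz": 0,"claw": 160}
    - {"x": 0.004,"y": 0.001,"z": -0.12,"rx": 0,"ry": 0,"rz": 0,"claw": 160}
    - {"x": 0.004,"y": 0.001,"z": -0.135,"rx": 0,"ry": 0,"rz": 0,"claw": 160}
    - {"x": 0.004,"y": 0.001,"z": -0.145,"rx": 0,"ry": 0,"rz": 0,"claw": 160}
    - {"x": 0.004,"y": 0.001,"z": -0.155,"rx": 0,"ry": 0,"rz": 0,"claw": 160}
    - {"x": 0.004,"y": 0.001,"z": -0.165,"rx": 0,"ry": 0,"rz": 0,"claw": 160}
    - {"x": 0.004,"y": 0.001,"z": -0.17,"rx": 0,"ry": 0,"rz": 0,"claw": 160}
    - {"x": 0.004,"y": 0.001,"z": -0.17,"rx": 0,"ry": 0,"rz": 0,"claw": 160}

```text
t: 5.17
tool_pos: [0.6512, 0.0439, 0.0651]
orientation: [2.026, 2.401, 0.0]
force: [-0.1, -0.5, -5.0]
opening: 0.0456
gripper_force: 30.0
```

```bash
python3 -c "
from h import *
st()"
```

```text
t 5.17 pos [0.6512 0.0439 0.0651] ydir 9.68 zaxis [ 0.  0. -1.] F [-0.1 -0.5 -5. ] op 0.0456 gf 30.0 q6 [-0.01  0.4   1.49  0.    1.26 -0.18]
```

Call:
arm_command:
  targets:
    - {"x": 0,"y": 0,"z": -0.006,"rx": 0,"ry": 0,"rz": 0,"claw": 160}
    - {"x": 0,"y": 0,"z": -0.01,"rx": 0,"ry": 0,"rz": 0,"claw": 160}
    - {"x": 0,"y": 0,"z": -0.014,"rx": 0,"ry": 0,"rz": 0,"claw": 160}
    - {"x": 0,"y": 0,"z": -0.017,"rx": 0,"ry": 0,"rz": 0,"claw": 160}
    - {"x": 0,"y": 0,"z": -0.017,"rx": 0,"ry": 0,"rz": 0,"claw": 160}
    - {"x": 0,"y": 0,"z": -0.017,"rx": 0,"ry": 0,"rz": 0,"claw": 160}

```text
t: 5.67
tool_pos: [0.6513, 0.0439, 0.0572]
orientation: [2.026, 2.401, 0.001]
force: [-2.1, -0.0, 1.5]
opening: 0.0461
gripper_force: 30.0
```

```bash
python3 -c "
from h import *
st()"
```

```text
t 5.67 pos [0.6513 0.0439 0.0572] ydir 9.69 zaxis [ 0.001  0.    -1.   ] F [-2.1 -0.   1.5] op 0.0461 gf 30.0 q6 [-0.01  0.41  1.49  0.    1.24 -0.18]
```

It's hooked: contact force felt, z as expected. Now the slide.

Call:
arm_command:
  targets:
    - {"x": 0.002,"y": -0.016,"z": 0,"rx": 0,"ry": 0,"rz": 0,"claw": 160}
    - {"x": 0.005,"y": -0.032,"z": 0,"rx": 0,"ry": 0,"rz": 0,"claw": 160}
    - {"x": 0.007,"y": -0.048,"z": 0,"rx": 0,"ry": 0,"rz": 0,"claw": 160}
    - {"x": 0.01,"y": -0.064,"z": 0,"rx": 0,"ry": 0,"rz": 0,"claw": 160}
    - {"x": 0.013,"y": -0.08,"z": 0,"rx": 0,"ry": 0,"rz": 0,"claw": 160}
    - {"x": 0.015,"y": -0.096,"z": 0,"rx": 0,"ry": 0,"rz": 0,"claw": 160}
    - {"x": 0.018,"y": -0.112,"z": 0,"rx": 0,"ry": 0,"rz": 0,"claw": 160}
    - {"x": 0.021,"y": -0.128,"z": 0,"rx": 0,"ry": 0,"rz": 0,"claw": 160}
    - {"x": 0.024,"y": -0.144,"z": 0,"rx": 0,"ry": 0,"rz": 0,"claw": 160}
    - {"x": 0.024,"y": -0.144,"z": 0,"rx": 0,"ry": 0,"rz": 0,"claw": 160}

```text
t: 6.5
tool_pos: [0.6638, -0.0305, 0.0572]
orientation: [2.026, 2.398, -0.0]
force: [1.0, -4.2, 5.5]
opening: 0.0458
gripper_force: 30.0
```

```bash
cat > meas.py <<'E'
from m import *
st()
a=np.radians(9.7);X=np.array([np.cos(a),np.sin(a)]);U=np.array([-X[1],X[0]])
for n in('scene','top','wrist'):
    im,d,c=snap(n);W=world(c,d);np.savez('k_'+n+'.npz',im=im,W=W)
    p=W.reshape(-1,3);v=cv2.cvtColor(im,cv2.COLOR_RGB2HSV)[...,2].reshape(-1);ok=np.isfinite(p).all(1);p=p[ok];v=v[ok]
    q=p[:,:2]-[.658,-.0032];l=q@X;s=q@U;z=p[:,2]
    def f(t,m):
        if m.sum()>5: print(n,t,m.sum(),'s',np.round(np.percentile(s[m],[0,2,50,98,100])*1e3,1),'l',np.round(np.percentile(l[m],[2,50,98])*1e3,1),'z',np.round(np.median(z[m]),4))
    f('pointer',(l<-.027)&(l>-.046)&(z>.012)&(z<.032)&(abs(s+.035)<.05))
    f('yokes',(z>.089)&(z<.1)&(abs(l)<.025)&(abs(s+.03)<.07))
    f('body',(z>.05)&(z<.1)&(abs(l)<.025)&(abs(s+.03)<.07))
E
python3 meas.py
```

```text
t 6.5 pos [ 0.6638 -0.0305  0.0572] ydir 9.61 zaxis [ 0.001 -0.001 -1.   ] F [ 1.  -4.2  5.5] op 0.0458 gf 30.0 q6 [-0.12  0.44  1.45 -0.    1.25 -0.29]
scene pointer 17 s [-43.8 -43.4 -37.4 -29.4 -28.5] l [-43.8 -37.6 -28.5] z 0.0152
scene yokes 48 s [-73.2 -72.  -64.6 -29.6 -26.5] l [-23.2  11.5  23.9] z 0.0934
scene body 359 s [-80.6 -79.3 -64.  -26.2 -21.1] l [-24.   -4.   23.9] z 0.0753
top pointer 12 s [-41.6 -41.4 -35.  -28.9 -28.5] l [-37.3 -34.2 -32.5] z 0.0156
top body 75 s [-77.5 -77.1   7.4  12.1  29.6] l [-21.3  -5.3  20.2] z 0.074
wrist pointer 125 s [-34.7 -33.8 -29.6 -26.9 -26.7] l [-44.  -40.3 -35.8] z 0.0146
wrist yokes 4669 s [-69.4 -66.7  -5.6   7.    7.6] l [-22.9  -7.3  24.2] z 0.0937
wrist body 16822 s [-75.7 -66.3 -17.1  14.   14.4] l [-21.7   1.1  24.2] z 0.0765
```

Call:
arm_command:
  targets:
    - {"x": 0.001,"y": -0.004,"z": 0,"rx": 0,"ry": 0,"rz": 0,"claw": 160}
    - {"x": 0.001,"y": -0.007,"z": 0,"rx": 0,"ry": 0,"rz": 0,"claw": 160}
    - {"x": 0.001,"y": -0.007,"z": 0,"rx": 0,"ry": 0,"rz": 0,"claw": 160}
    - {"x": 0.001,"y": -0.007,"z": 0,"rx": 0,"ry": 0,"rz": 0,"claw": 160}
    - {"x": 0.001,"y": -0.007,"z": 0,"rx": 0,"ry": 0,"rz": 0,"claw": 0}
    - {"x": 0.001,"y": -0.007,"z": 0,"rx": 0,"ry": 0,"rz": 0,"claw": 0}
    - {"x": 0.001,"y": -0.007,"z": 0,"rx": 0,"ry": 0,"rz": 0,"claw": 0}
    - {"x": 0.001,"y": -0.007,"z": 0,"rx": 0,"ry": 0,"rz": 0,"claw": 0}
    - {"x": 0.001,"y": -0.007,"z": 0,"rx": 0,"ry": 0,"rz": 0,"claw": 0}

```text
t: 7.4
tool_pos: [0.6631, -0.0316, 0.0561]
orientation: [-2.026, -2.4, 0.001]
force: [0.5, 0.3, -0.3]
opening: 0.0749
gripper_force: 0.0
```

```bash
python3 -c "
from h import *
st()"
```

```text
t 7.4 pos [ 0.6631 -0.0316  0.0561] ydir 9.68 zaxis [-0.001  0.    -1.   ] F [ 0.5  0.3 -0.3] op 0.0749 gf 0.0 q6 [-0.12  0.44  1.45 -0.    1.25 -0.29]
```

Call:
arm_command:
  targets:
    - {"x": 0,"y": 0,"z": 0.08,"rx": 0,"ry": 0,"rz": 0,"claw": 0}
    - {"x": 0,"y": 0,"z": 0.16,"rx": 0,"ry": 0,"rz": 0,"claw": 0}
    - {"x": 0,"y": -0.03,"z": 0.24,"rx": 0,"ry": 0,"rz": 0,"claw": 0}
    - {"x": 0,"y": -0.1,"z": 0.3,"rx": 0,"ry": 0,"rz": 0,"claw": 0}
    - {"x": 0,"y": -0.16,"z": 0.34,"rx": 0,"ry": 0,"rz": 0,"claw": 0}
    - {"x": 0,"y": -0.16,"z": 0.34,"rx": 0,"ry": 0,"rz": 0,"claw": 0}
    - {"x": 0,"y": -0.16,"z": 0.34,"rx": 0,"ry": 0,"rz": 0,"claw": 0}
    - {"x": 0,"y": -0.16,"z": 0.34,"rx": 0,"ry": 0,"rz": 0,"claw": 0}

```text
t: 8.07
tool_pos: [0.6631, -0.1114, 0.2256]
orientation: [-2.026, -2.399, 0.0]
force: [-0.2, -0.3, -0.9]
opening: 0.0931
gripper_force: 0.0
```

```bash
python3 meas.py; python3 - <<'E'
from h import *
im=np.load('k_wrist.npz')['im'];cv2.imwrite('pics/w4.png',im[:,:,::-1])
E
```

```text
t 8.07 pos [ 0.6631 -0.1114  0.2256] ydir 9.64 zaxis [-0.001  0.001 -1.   ] F [-0.2 -0.3 -0.9] op 0.0931 gf 0.0 q6 [-0.24  0.33  1.27  0.    1.54 -0.41]
scene pointer 22 s [-43.1 -43.1 -36.5  -7.4   8.5] l [-44.2 -35.9 -28.1] z 0.0161
scene yokes 77 s [-72.  -71.8 -58.8   2.8   4.9] l [-21.6   8.8  20.6] z 0.0937
scene body 554 s [-80.1 -79.2 -40.2   5.   13. ] l [-23.3  -7.8  22.1] z 0.0754
top pointer 13 s [-42.2 -42.1 -38.3 -34.6 -34.4] l [-43.2 -37.9 -28.7] z 0.0144
top yokes 104 s [-70.6 -70.4 -57.    4.3   4.8] l [-19.6  -6.3  23.5] z 0.094
top body 393 s [-95.1 -76.8 -48.2  11.7  34.5] l [-21.2  -0.1  23.3] z 0.0783
wrist pointer 221 s [-41.  -40.9 -34.4 -27.2 -27.2] l [-43.6 -34.9 -27.1] z 0.0149
wrist yokes 1126 s [-69.9 -68.9  -6.6   5.5   6.3] l [-20.    8.2  23.1] z 0.0941
wrist body 5303 s [-76.9 -74.7 -29.2  10.9  12.6] l [-20.5   1.8  23.3] z 0.0762
```

View pics/w4.png

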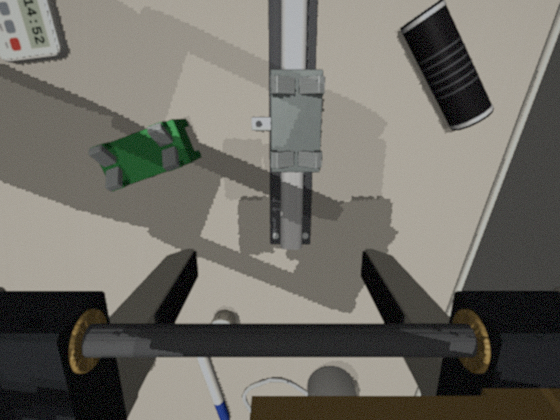

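The wrist view shows the carrier on the rail, spanning rows 70 to 170, with the pointer at (259,124). The carrier is about 2 mm short of the mark, so I'll regrip and slide it 2 mm more.

Call:
arm_command:
  targets:
    - {"x": 0,"y": 0.06,"z": 0,"rx": 0,"ry": 0,"rz": 0,"claw": 0}
    - {"x": 0,"y": 0.12,"z": -0.04,"rx": 0,"ry": 0,"rz": 0,"claw": 0}
    - {"x": 0,"y": 0.16,"z": -0.1,"rx": 0,"ry": 0,"rz": 0,"claw": 0}
    - {"x": 0,"y": 0.16,"z": -0.16,"rx": 0,"ry": 0,"rz": 0,"claw": 0}
    - {"x": 0,"y": 0.16,"z": -0.22,"rx": 0,"ry": 0,"rz": 0,"claw": 0}
    - {"x": 0,"y": 0.16,"z": -0.28,"rx": 0,"ry": 0,"rz": 0,"claw": 0}
    - {"x": 0,"y": 0.16,"z": -0.32,"rx": 0,"ry": 0,"rz": 0,"claw": 0}
    - {"x": 0,"y": 0.16,"z": -0.335,"rx": 0,"ry": 0,"rz": 0,"claw": 0}
    - {"x": 0,"y": 0.16,"z": -0.335,"rx": 0,"ry": 0,"rz": 0,"claw": 0}
    - {"x": 0,"y": 0.16,"z": -0.335,"rx": 0,"ry": 0,"rz": 0,"claw": 0}

```text
t: 9.05
tool_pos: [0.6634, -0.031, 0.0592]
orientation: [-2.025, -2.401, 0.001]
force: [0.7, 0.4, 0.7]
opening: 0.0931
gripper_force: 0.0
```

Call:
arm_command:
  targets:
    - {"x": 0,"y": 0,"z": 0,"rx": 0,"ry": 0,"rz": 0,"claw": 160}
    - {"x": 0,"y": 0,"z": 0,"rx": 0,"ry": 0,"rz": 0,"claw": 160}
    - {"x": 0,"y": 0,"z": 0,"rx": 0,"ry": 0,"rz": 0,"claw": 160}
    - {"x": 0,"y": 0,"z": 0,"rx": 0,"ry": 0,"rz": 0,"claw": 160}
    - {"x": 0,"y": 0,"z": 0,"rx": 0,"ry": 0,"rz": 0,"claw": 160}
    - {"x": 0,"y": 0,"z": 0,"rx": 0,"ry": 0,"rz": 0,"claw": 160}
    - {"x": 0,"y": 0,"z": 0,"rx": 0,"ry": 0,"rz": 0,"claw": 160}
    - {"x": 0,"y": 0,"z": 0,"rx": 0,"ry": 0,"rz": 0,"claw": 160}

```text
t: 9.72
tool_pos: [0.6636, -0.0317, 0.0592]
orientation: [2.026, 2.401, 0.0]
force: [-1.0, -0.9, 2.1]
opening: 0.0457
gripper_force: 30.0
```

Call:
arm_command:
  targets:
    - {"x": 0,"y": -0.002,"z": 0,"rx": 0,"ry": 0,"rz": 0,"claw": 160}
    - {"x": 0.001,"y": -0.004,"z": 0,"rx": 0,"ry": 0,"rz": 0,"claw": 160}
    - {"x": 0.001,"y": -0.004,"z": 0,"rx": 0,"ry": 0,"rz": 0,"claw": 160}
    - {"x": 0.001,"y": -0.004,"z": 0,"rx": 0,"ry": 0,"rz": 0,"claw": 160}
    - {"x": 0.001,"y": -0.004,"z": 0,"rx": 0,"ry": 0,"rz": 0,"claw": 160}

```text
t: 10.13
tool_pos: [0.664, -0.0335, 0.0592]
orientation: [-2.026, -2.401, -0.0]
force: [-1.7, 2.2, 1.7]
opening: 0.0457
gripper_force: 30.0
```

Call:
arm_command:
  targets:
    - {"x": 0,"y": 0,"z": 0,"rx": 0,"ry": 0,"rz": 0,"claw": 0}
    - {"x": 0,"y": 0,"z": 0,"rx": 0,"ry": 0,"rz": 0,"claw": 0}
    - {"x": 0,"y": 0,"z": 0,"rx": 0,"ry": 0,"rz": 0,"claw": 0}
    - {"x": 0,"y": 0,"z": 0,"rx": 0,"ry": 0,"rz": 0,"claw": 0}
    - {"x": 0,"y": 0,"z": 0,"rx": 0,"ry": 0,"rz": 0,"claw": 0}
    - {"x": 0,"y": 0,"z": 0.08,"rx": 0,"ry": 0,"rz": 0,"claw": 0}
    - {"x": 0,"y": 0,"z": 0.16,"rx": 0,"ry": 0,"rz": 0,"claw": 0}
    - {"x": 0,"y": -0.08,"z": 0.24,"rx": 0,"ry": 0,"rz": 0,"claw": 0}
    - {"x": 0,"y": -0.16,"z": 0.3,"rx": 0,"ry": 0,"rz": 0,"claw": 0}
    - {"x": 0,"y": -0.16,"z": 0.335,"rx": 0,"ry": 0,"rz": 0,"claw": 0}

```text
t: 10.97
tool_pos: [0.6634, -0.1161, 0.2274]
orientation: [2.027, 2.401, -0.002]
force: [0.7, -0.0, -0.4]
opening: 0.0926
gripper_force: 0.0
```

Call:
arm_command:
  targets:
    - {"x": 0,"y": 0,"z": 0,"rx": 0,"ry": 0,"rz": 0,"claw": 0}
    - {"x": 0,"y": 0,"z": 0,"rx": 0,"ry": 0,"rz": 0,"claw": 0}
    - {"x": 0,"y": 0,"z": 0,"rx": 0,"ry": 0,"rz": 0,"claw": 0}

```text
t: 11.22
tool_pos: [0.6638, -0.1135, 0.2261]
orientation: [-2.026, -2.4, -0.0]
force: [-0.3, -0.2, -0.2]
opening: 0.0928
gripper_force: 0.0
```

```bash
python3 meas.py
```

```text
t 11.22 pos [ 0.6638 -0.1135  0.2261] ydir 9.66 zaxis [-0.  0. -1.] F [-0.3 -0.2 -0.2] op 0.0928 gf 0.0 q6 [-0.25  0.33  1.27  0.    1.54 -0.41]
scene pointer 22 s [-44.2 -43.9 -35.8 -29.8 -29.6] l [-45.3 -35.9 -27.9] z 0.0149
scene yokes 80 s [-75.1 -73.9 -60.8   2.1   2.7] l [-22.7   0.3  20.9] z 0.0931
scene body 566 s [-82.9 -81.2 -41.    3.8   8.8] l [-23.8  -8.9  22.7] z 0.0755
top pointer 7 s [-42.1 -41.9 -40.1 -37.  -36.9] l [-43.8 -40.9 -31.8] z 0.0152
top yokes 101 s [-72.6 -72.   -9.6   2.4   2.9] l [-20.1  10.2  22.7] z 0.0936
top body 393 s [-79.9 -78.6 -19.7   9.7  15.8] l [-21.5  -0.4  23. ] z 0.0775
wrist pointer 214 s [-41.3 -41.2 -34.8 -27.6 -27.6] l [-43.3 -35.5 -27.3] z 0.0147
wrist yokes 1162 s [-71.5 -70.9  -9.    3.6   4.4] l [-20.6   9.4  22.9] z 0.0941
wrist body 5284 s [-78.3 -76.2 -30.7   9.4  11. ] l [-20.7   1.6  23.1] z 0.0762
```

The carrier now sits within about 0.5 mm of the mark. Next I go above the barrel.

Call:
arm_command:
  targets:
    - {"x": -0.471,"y": 0.5,"z": -0.08,"rx": 0,"ry": 0,"rz": -0.049,"claw": 0}
    - {"x": -0.471,"y": 0.5,"z": -0.08,"rx": 0,"ry": 0,"rz": -0.049,"claw": 0}
    - {"x": -0.471,"y": 0.5,"z": -0.08,"rx": 0,"ry": 0,"rz": -0.049,"claw": 0}
    - {"x": -0.471,"y": 0.5,"z": -0.08,"rx": 0,"ry": 0,"rz": -0.049,"claw": 0}
    - {"x": -0.471,"y": 0.5,"z": -0.08,"rx": 0,"ry": 0,"rz": -0.049,"claw": 0}
    - {"x": -0.471,"y": 0.5,"z": -0.08,"rx": 0,"ry": 0,"rz": -0.049,"claw": 0}
    - {"x": -0.471,"y": 0.5,"z": -0.08,"rx": 0,"ry": 0,"rz": -0.049,"claw": 0}
    - {"x": -0.471,"y": 0.5,"z": -0.08,"rx": 0,"ry": 0,"rz": -0.049,"claw": 0}
    - {"x": -0.471,"y": 0.5,"z": -0.08,"rx": 0,"ry": 0,"rz": -0.049,"claw": 0}
    - {"x": -0.471,"y": 0.5,"z": -0.08,"rx": 0,"ry": 0,"rz": -0.049,"claw": 0}

```text
t: 12.2
tool_pos: [0.4256, 0.1387, 0.185]
orientation: [-2.134, -2.302, 0.003]
force: [0.0, -0.5, 0.7]
opening: 0.093
gripper_force: 0.0
```

Call:
arm_command:
  targets:
    - {"x": 0,"y": 0,"z": 0,"rx": 0,"ry": 0,"rz": 0,"claw": 0}
    - {"x": 0,"y": 0,"z": 0,"rx": 0,"ry": 0,"rz": 0,"claw": 0}
    - {"x": 0,"y": 0,"z": 0,"rx": 0,"ry": 0,"rz": 0,"claw": 0}

```text
t: 12.45
tool_pos: [0.4293, 0.1356, 0.1867]
orientation: [2.142, 2.298, -0.0]
force: [0.5, -0.1, 0.4]
opening: 0.0928
gripper_force: 0.0
```

```bash
python3 - <<'E'
from m import *
st()
for n in('wrist','top'):
    im,d,c=snap(n,'w5.png' if n=='wrist' else None);W=world(c,d);z=W[...,2];v=cv2.cvtColor(im,cv2.COLOR_RGB2HSV)[...,2]
    B=(abs(W[...,0]-.428)<.05)&(abs(W[...,1]-.137)<.07)
    rect(n+' barrel+',W,(0,0,560,420),B&(z>.036)&(z<.065)&(v<80))
    rect(n+' crest',W,(0,0,560,420),B&(z>.0515)&(z<.065))
    rect(n+' rest base',W,(0,0,560,420),B&(z>.003)&(z<.065)&(abs(W[...,0]-.428)<.04))
E
```

```text
t 12.45 pos [0.4293 0.1356 0.1867] ydir 4.01 zaxis [ 0. -0. -1.] F [ 0.5 -0.1  0.4] op 0.0928 gf 0.0 q6 [ 0.19 -0.26  1.95 -0.    1.46  0.12]
wrist barrel+ 2839 c [0.427  0.1404] size [0.031 0.09 ] yaw -86.1 med [0.4268 0.1427 0.053 ] z95 0.0556
wrist crest 2078 c [0.4272 0.14  ] size [0.022 0.09 ] yaw -85.5 med [0.4269 0.1433 0.0541] z95 0.0557
wrist rest base 5149 c [0.4311 0.1482] size [0.07  0.115] yaw -89.2 med [0.4269 0.1482 0.0484] z95 0.0553
top barrel+ 172 c [0.4303 0.1093] size [0.032 0.032] yaw 4.7 med [0.43   0.1083 0.0507] z95 0.0564
top crest 74 c [0.4297 0.1082] size [0.03  0.019] yaw 88.4 med [0.4297 0.108  0.0541] z95 0.0583
top rest base 367 c [0.427 0.101] size [0.066 0.076] yaw -0.9 med [0.4299 0.1057 0.0317] z95 0.0556
```

View pics/w5.png

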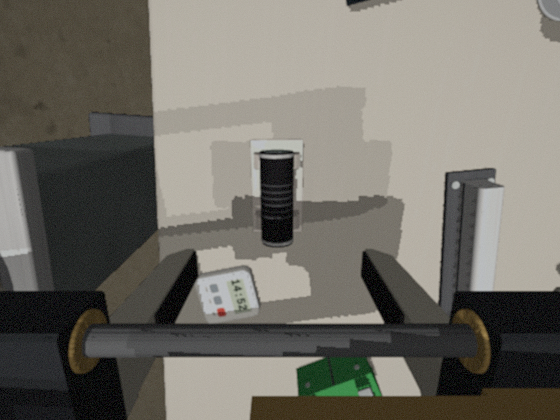

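The wrist view shows the barrel on its white rest at (278,197). It measures 32x90 mm, which confirms it's the right one, and the timer is clear at (228,292). Descending to grip.

Call:
arm_command:
  targets:
    - {"x": -0.005,"y": 0.01,"z": -0.07,"rx": 0,"ry": 0,"rz": 0,"claw": 0}
    - {"x": -0.005,"y": 0.01,"z": -0.14,"rx": 0,"ry": 0,"rz": 0,"claw": 0}
    - {"x": -0.005,"y": 0.01,"z": -0.2,"rx": 0,"ry": 0,"rz": 0,"claw": 0}
    - {"x": -0.005,"y": 0.01,"z": -0.25,"rx": 0,"ry": 0,"rz": 0,"claw": 0}
    - {"x": -0.005,"y": 0.01,"z": -0.28,"rx": 0,"ry": 0,"rz": 0,"claw": 0}
    - {"x": -0.005,"y": 0.01,"z": -0.3,"rx": 0,"ry": 0,"rz": 0,"claw": 0}
    - {"x": -0.005,"y": 0.01,"z": -0.306,"rx": 0,"ry": 0,"rz": 0,"claw": 0}
    - {"x": -0.005,"y": 0.01,"z": -0.306,"rx": 0,"ry": 0,"rz": 0,"claw": 0}
    - {"x": -0.005,"y": 0.01,"z": -0.306,"rx": 0,"ry": 0,"rz": 0,"claw": 0}

```text
t: 13.3
tool_pos: [0.427, 0.1414, 0.0347]
orientation: [2.141, 2.298, 0.002]
force: [-0.3, -0.4, 0.2]
opening: 0.093
gripper_force: 0.0
```

Call:
arm_command:
  targets:
    - {"x": 0,"y": 0,"z": 0,"rx": 0,"ry": 0,"rz": 0,"claw": 200}
    - {"x": 0,"y": 0,"z": 0,"rx": 0,"ry": 0,"rz": 0,"claw": 200}
    - {"x": 0,"y": 0,"z": 0,"rx": 0,"ry": 0,"rz": 0,"claw": 200}
    - {"x": 0,"y": 0,"z": 0,"rx": 0,"ry": 0,"rz": 0,"claw": 200}
    - {"x": 0,"y": 0,"z": 0,"rx": 0,"ry": 0,"rz": 0,"claw": 200}
    - {"x": 0,"y": 0,"z": 0,"rx": 0,"ry": 0,"rz": 0,"claw": 200}
    - {"x": 0,"y": 0,"z": 0,"rx": 0,"ry": 0,"rz": 0,"claw": 200}
    - {"x": 0,"y": 0,"z": 0,"rx": 0,"ry": 0,"rz": 0,"claw": 200}
    - {"x": 0,"y": 0,"z": 0,"rx": 0,"ry": 0,"rz": 0,"claw": 200}
    - {"x": 0,"y": 0,"z": 0,"rx": 0,"ry": 0,"rz": 0,"claw": 200}
  squeeze: 25

```text
t: 14.13
tool_pos: [0.4264, 0.1414, 0.0338]
orientation: [2.141, 2.298, 0.001]
force: [-2.2, -0.1, 1.2]
opening: 0.0316
gripper_force: 25.1
```

```bash
python3 -c "
from h import *
st()"
```

```text
t 14.13 pos [0.4264 0.1414 0.0338] ydir 4.07 zaxis [ 0.001  0.    -1.   ] F [-2.2 -0.1  1.2] op 0.0316 gf 25.1 q6 [ 0.21 -0.08  2.09 -0.    1.14  0.14]
```

Call:
arm_command:
  targets:
    - {"x": 0,"y": 0,"z": 0.04,"rx": 0,"ry": 0,"rz": 0,"claw": 200}
    - {"x": 0,"y": 0,"z": 0.12,"rx": 0,"ry": 0,"rz": 0,"claw": 200}
    - {"x": 0,"y": 0,"z": 0.2,"rx": 0,"ry": 0,"rz": 0,"claw": 200}
    - {"x": 0.05,"y": -0.04,"z": 0.24,"rx": 0,"ry": 0,"rz": 0.01,"claw": 200}
    - {"x": 0.11,"y": -0.08,"z": 0.26,"rx": 0,"ry": 0,"rz": 0.02,"claw": 200}
    - {"x": 0.17,"y": -0.125,"z": 0.26,"rx": 0,"ry": 0,"rz": 0.03,"claw": 200}
    - {"x": 0.23,"y": -0.17,"z": 0.26,"rx": 0,"ry": 0,"rz": 0.04,"claw": 200}
    - {"x": 0.29,"y": -0.215,"z": 0.26,"rx": 0,"ry": 0,"rz": 0.049,"claw": 200}
    - {"x": 0.35,"y": -0.26,"z": 0.26,"rx": 0,"ry": 0,"rz": 0.049,"claw": 200}
    - {"x": 0.41,"y": -0.305,"z": 0.26,"rx": 0,"ry": 0,"rz": 0.049,"claw": 200}

```text
t: 14.97
tool_pos: [0.632, -0.0124, 0.1629]
orientation: [-2.025, -2.4, 0.001]
force: [0.4, 0.4, -0.6]
opening: 0.0314
gripper_force: 25.0
```

Call:
arm_command:
  targets:
    - {"x": 0.05,"y": -0.035,"z": 0,"rx": 0,"ry": 0,"rz": 0,"claw": 200}
    - {"x": 0.067,"y": -0.049,"z": 0,"rx": 0,"ry": 0,"rz": 0,"claw": 200}
    - {"x": 0.067,"y": -0.049,"z": 0,"rx": 0,"ry": 0,"rz": 0,"claw": 200}
    - {"x": 0.067,"y": -0.049,"z": 0,"rx": 0,"ry": 0,"rz": 0,"claw": 200}
    - {"x": 0.067,"y": -0.049,"z": 0,"rx": 0,"ry": 0,"rz": 0,"claw": 200}
    - {"x": 0.067,"y": -0.049,"z": 0,"rx": 0,"ry": 0,"rz": 0,"claw": 200}

```text
t: 15.47
tool_pos: [0.6637, -0.0346, 0.1635]
orientation: [-2.024, -2.401, 0.0]
force: [0.3, -0.3, -1.5]
opening: 0.0313
gripper_force: 25.0
```

```bash
python3 - <<'E'
from h import *
st()
a=np.radians(9.7);X=np.array([np.cos(a),np.sin(a)]);U=np.array([-X[1],X[0]])
im,d,c=snap('wrist','w6.png');W=world(c,d);p=W.reshape(-1,3);p=p[np.isfinite(p).all(1)]
q=p[:,:2]-[.658,-.0032];l=q@X;s=q@U;z=p[:,2]
for n,m in(('barrel far',(z>.14)&(z<.19)&(s>-.02)&(s<.03)&(abs(l)<.03)),('crest',(z>.172)&(z<.19)&(s>-.01)&(s<.03)&(abs(l)<.03)),('yoke far',(z>.089)&(z<.1)&(abs(l)<.026)&(s>-.03)&(s<.03))):
    if m.sum()>3: print(n,m.sum(),'s',np.round(np.percentile(s[m],[1,50,99])*1e3,1),'l',np.round(np.percentile(l[m],[1,50,99])*1e3,1),'z',np.round(np.percentile(z[m],[50,99]),4))
E
```

```text
t 15.47 pos [ 0.6637 -0.0346  0.1635] ydir 9.74 zaxis [-0.001  0.    -1.   ] F [ 0.3 -0.3 -1.5] op 0.0313 gf 25.0 q6 [-0.13  0.34  1.37  0.    1.43 -0.3 ]
barrel far 5126 s [-19.6  -0.2  12.1] l [-14.9   0.4  15.7] z [0.1823 0.1857]
crest 3359 s [-9.8  2.7 12.1] l [-14.2   0.3  15. ] z [0.1826 0.1857]
yoke far 553 s [-6.5  0.4  4.5] l [-20.7   9.8  23.3] z [0.0939 0.0978]
```

View pics/w6.png

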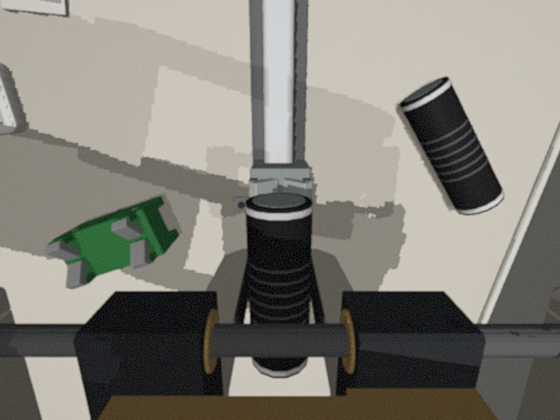

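The wrist view shows the barrel held at (280,280), above the carrier's far yoke at (280,180). It needs about a 1 mm correction. Lowering now.

Call:
arm_command:
  targets:
    - {"x": 0.002,"y": -0.002,"z": -0.03,"rx": 0,"ry": 0,"rz": 0,"claw": 200}
    - {"x": 0.002,"y": -0.002,"z": -0.06,"rx": 0,"ry": 0,"rz": 0,"claw": 200}
    - {"x": 0.002,"y": -0.002,"z": -0.085,"rx": 0,"ry": 0,"rz": 0,"claw": 200}
    - {"x": 0.002,"y": -0.002,"z": -0.1,"rx": 0,"ry": 0,"rz": 0,"claw": 200}
    - {"x": 0.002,"y": -0.002,"z": -0.11,"rx": 0,"ry": 0,"rz": 0,"claw": 200}
    - {"x": 0.002,"y": -0.002,"z": -0.117,"rx": 0,"ry": 0,"rz": 0,"claw": 200}
    - {"x": 0.002,"y": -0.002,"z": -0.122,"rx": 0,"ry": 0,"rz": 0,"claw": 200}
    - {"x": 0.002,"y": -0.002,"z": -0.126,"rx": 0,"ry": 0,"rz": 0,"claw": 200}
    - {"x": 0.002,"y": -0.002,"z": -0.128,"rx": 0,"ry": 0,"rz": 0,"claw": 200}
    - {"x": 0.002,"y": -0.002,"z": -0.128,"rx": 0,"ry": 0,"rz": 0,"claw": 200}

```text
t: 16.35
tool_pos: [0.6657, -0.0367, 0.0999]
orientation: [2.026, 2.401, 0.0]
force: [0.2, -0.4, -0.7]
opening: 0.0313
gripper_force: 25.0
```

Call:
arm_command:
  targets:
    - {"x": 0,"y": 0,"z": -0.002,"rx": 0,"ry": 0,"rz": 0,"claw": 200}
    - {"x": 0,"y": 0,"z": -0.004,"rx": 0,"ry": 0,"rz": 0,"claw": 200}
    - {"x": 0,"y": 0,"z": -0.004,"rx": 0,"ry": 0,"rz": 0,"claw": 200}
    - {"x": 0,"y": 0,"z": -0.004,"rx": 0,"ry": 0,"rz": 0,"claw": 200}

```text
t: 16.68
tool_pos: [0.6657, -0.0367, 0.0979]
orientation: [2.026, 2.401, 0.0]
force: [-0.4, -0.0, -0.8]
opening: 0.0312
gripper_force: 25.0
```

```bash
python3 -c "
from h import *
st()"
```

```text
t 16.68 pos [ 0.6657 -0.0367  0.0979] ydir 9.68 zaxis [ 0. -0. -1.] F [-0.4 -0.  -0.8] op 0.0312 gf 25.0 q6 [-0.13  0.4   1.42 -0.    1.32 -0.3 ]
```

Nearly seated. I'll press down in small steps.

Call:
arm_command:
  targets:
    - {"x": 0,"y": 0,"z": -0.002,"rx": 0,"ry": 0,"rz": 0,"claw": 200}
    - {"x": 0,"y": 0,"z": -0.003,"rx": 0,"ry": 0,"rz": 0,"claw": 200}
    - {"x": 0,"y": 0,"z": -0.003,"rx": 0,"ry": 0,"rz": 0,"claw": 200}

```text
t: 16.93
tool_pos: [0.6665, -0.0366, 0.0977]
orientation: [2.025, 2.4, 0.002]
force: [-1.3, 0.6, 5.8]
opening: 0.0315
gripper_force: 25.0
```

Call:
arm_command:
  targets:
    - {"x": 0,"y": 0,"z": -0.001,"rx": 0,"ry": 0,"rz": 0,"claw": 200}
    - {"x": 0,"y": 0,"z": -0.002,"rx": 0,"ry": 0,"rz": 0,"claw": 200}
    - {"x": 0,"y": 0,"z": -0.002,"rx": 0,"ry": 0,"rz": 0,"claw": 200}

```text
t: 17.18
tool_pos: [0.6668, -0.0366, 0.0976]
orientation: [2.024, 2.399, 0.003]
force: [-3.0, 0.9, 11.5]
opening: 0.0312
gripper_force: 25.0
```

Call:
arm_command:
  targets:
    - {"x": -0.001,"y": 0,"z": 0,"rx": 0,"ry": 0,"rz": 0,"claw": 200}
    - {"x": -0.002,"y": 0,"z": 0,"rx": 0,"ry": 0,"rz": 0,"claw": 200}
    - {"x": -0.002,"y": 0,"z": -0.001,"rx": 0,"ry": 0,"rz": 0,"claw": 200}
    - {"x": -0.002,"y": 0,"z": -0.001,"rx": 0,"ry": 0,"rz": 0,"claw": 200}
    - {"x": -0.002,"y": 0,"z": -0.001,"rx": 0,"ry": 0,"rz": 0,"claw": 200}

```text
t: 17.6
tool_pos: [0.6665, -0.0366, 0.0976]
orientation: [2.023, 2.398, 0.004]
force: [-0.8, 0.2, 9.7]
opening: 0.0314
gripper_force: 25.0
```

```bash
sed -i "s/f('body'/f('barrel',(z>.105)\&(z<.13)\&(abs(l)<.02)\&(s>-.1)\&(s<.03));f('body'/" meas.py; python3 meas.py; python3 - <<'E'
from h import *
im=np.load('k_scene.npz')['im'][180:280,250:370];cv2.imwrite('pics/s7.png',cv2.resize(im,(720,600),interpolation=cv2.INTER_CUBIC)[:,:,::-1])
E
```

```text
t 17.6 pos [ 0.6665 -0.0366  0.0976] ydir 9.69 zaxis [ 0.005 -0.    -1.   ] F [-0.8  0.2  9.7] op 0.0314 gf 25.0 q6 [-0.13  0.4   1.42  0.    1.31 -0.3 ]
scene pointer 23 s [-43.1 -43.  -38.  -29.5 -29.3] l [-44.6 -35.6 -27.8] z 0.0162
scene yokes 42 s [-83.7 -83.3 -67.6 -24.1 -11.6] l [-24.1 -12.2  12.5] z 0.0962
scene barrel 171 s [-84.4 -83.5 -58.2 -33.5 -29.7] l [-17.3  -2.5  19.3] z 0.1159
scene body 375 s [-99.3 -82.5 -57.7   6.9  37.3] l [-23.7 -18.7  20.2] z 0.0737
top yokes 10 s [-1.9 -1.6  1.2  2.9  2.9] l [-19.8 -12.7  24.7] z 0.0931
top barrel 49 s [-81.1 -80.8   3.7   7.9   7.9] l [-11.5   1.1  16.1] z 0.1153
top body 55 s [-76.4 -56.    5.9  10.2  12.4] l [-21.2 -13.9  24.5] z 0.0746
wrist pointer 304 s [-41.1 -40.8 -33.2 -27.  -26.7] l [-43.8 -37.2 -30.6] z 0.0148
wrist yokes 1174 s [-65.4 -62.8  -4.1   9.6   9.8] l [-23.3  -6.6  24.4] z 0.0953
wrist barrel 9551 s [-81.3 -77.7 -23.1   9.4   9.9] l [-16.8   2.2  18.6] z 0.1171
wrist body 3201 s [-65.4 -59.7   6.4  11.5  11.7] l [-21.1  -1.3  24.4] z 0.0765
```

View pics/s7.png

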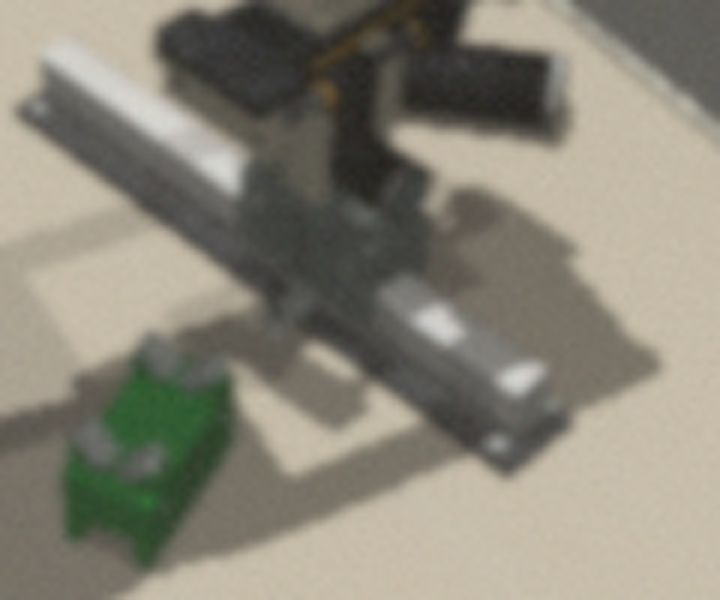

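The scene crop shows the barrel seated in the carrier at about (340,210), with the pointer at (290,310) beneath its middle. The press is about 10 N with almost no side force, so I'm handing in.

```bash
python3 -c "
from h import *
print(robot.close_job())"
```

```text
the job is handed in; nothing more can be done
None
```

I handed the job in at about 18 s. The carrier was hooked about 8 cm from the pointer, then slid to within about 0.5 mm of the mark (last clear measurement). The barrel is seated in its V, about 1–2 mm off centre lengthwise, and held pressed at about 10 N. The beaker, timer and tape roll were left alone.

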